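Close up the toner cartridge leak-test chamber

ROBOT

A 6-joint arm with a two-finger parallel gripper is mounted at the origin on the work surface. World frame = base frame: x ahead of the robot, y to its left, z up, the work surface at z = 0. Lengths are in m, angles in degrees, forces in N, time in s.
With the tool pointing down it reaches from about 0.4 to 0.825 m from the base axis. Payload 7 kg.
Tool frame: the origin (TCP) lies midway between the tips of the shut fingers; the grasp point (between the pads) lies 19 mm behind it; z points along the fingers, y is the line along which they close (so a half turn about z gives the same grasp; the last joint's range is limited). The gripper opens to 88 mm and grips with 3 to 60 N. Pads are 19 mm wide; open, the fingers measure 130 mm over their backs; the gripper's body (78 mm by 193 mm) begins 47 mm behind the grasp point.
Start: joints at [-53.68, 20.546, 0.682, 0, -70.136, -16.507], TCP at [0.229, -0.635, 0.227] pointing down, gripper open.
Joint ranges: [-176.03, 176.03], [-82.01, 121.73], [-58.28, 71.71], [-173.87, 95.51], [-174.79, -0.11], [-173.66, 173.66]. Speed limits (degrees/s): [136.94, 136.94, 172.46, 180, 180, 180].

INTERFACE

Orientations are given as [roll, pitch, yaw] about the fixed x, y, z axes, in that order (R = Rz(yaw) Ry(pitch) Rx(roll)).
In Python, from plant import telemetry, viewer, workorder gives the robot as it stands. The module is installed in compiled form; this text tells all that it offers.
- The arm moves only by the tool carry_out, never from a script. Its argument "rows" is a list of rows, each a list of 6 numbers: the shift along the tool's x, y, z in m, then the turn, a rotation vector about the tool's x, y, z in rad. In form: [[tx, ty, tz, ax, ay, az], ...]. A call has 1 to 8 rows; each row is the pose to reach, as a shift and turn from the pose commanded when the call began, along the tool's axes at that moment; what a row does not reach only later rows make up. A row lasts 1/8 s, in which the tool goes at most 62.5 mm and 10.7 degrees, less where a joint would pass 70% of its speed; a pose out of reach is approached as far as the arm can. A call with a gripper value outside its range is refused whole. "grip" is the gripper's target within -1 to 1 (fully open at 1, half-way at 0, shut at -1), set as the call begins (left out, the last holds). The fingers move at their own pace and stop on an object; the grip force is fixed at half the most. Time passes only in rows, so rows that repeat a pose let the fingers close. It gives the time, the measured TCP pose, the force, the opening and the grip force at its end, in the units of the state.
- telemetry.get_obs(): the state, without advancing time (a new reading comes with each control period).
- viewer.snapshot(name): name is "scene" or "top" or "wrist"; returns the picture (400x640x3 uint8, red, green, blue); there is no depth.
- viewer.camera_info(name): a dict with "intrinsics" (3x3 intrinsics, pixels), "extrinsics" (4x4, takes a point from camera to world coordinates); the wrist camera has in their place "tool_from_camera" (4x4, takes a point from camera to tool coordinates, whose origin is the TCP and whose axes are the flange's). Camera axes: x right, y down, z forward; pixel columns grow to the right and rows downward; lengths in m; the calibration is good to about 2 mm. A picture is of the moment at which its call begins: read the wrist's pose just before it. camera_info takes no time and is no camera call.
- workorder.close_job(): hands the job in; it is judged then, once.
The state is a dict: "clock": time; "joint_pos": joint angles; "qvel": joint speeds; "tau": joint torques, N m; "tool_pos": TCP position; "orientation": TCP orientation; "force": force on the tool from outside, world axes, zero at the start; "moment": the same for the moment, N m; "opening": finger opening in m; "gripper_force": force on a finger pad.
Only numpy, scipy, OpenCV 4.12 (cv2) and the standard library are available. Lean on these libraries where they do the work, as an engineer would, in place of code of your own. Each camera call takes 0.05 s, during which the arm holds its last target. There are 200 camera calls.

TASK

Load the red toner cartridge from its carton into the cradle of the grey test chamber, lying flat with its black cap towards the brass coupling. Then put the lid on: tip it and slide both steel tongues under the keeper bar before lowering its other edge inside the sill, let go, and finally swing the red clamp over and press it fully down so that it holds the lid flush. Leave the blue cartridge, the scissors and the dimmer box where they are.

Things in the scene. Friction and masses are not known exactly. Their poses are not given: they have to be found in the camera images.
- chamber: Grey open-topped test box, fixed, 180 x 196 mm (x, y). Origin on the table under its middle; x points from the keeper-bar side (robot side) to the clamp side, y to the end wall with the brass coupling (disc inside, stub outside), z up. Rim (lid seat) at z = 64 mm, floor at 8 mm. Opening 124 x 176 mm (x, y) about the origin. Side rims are flat, 10 mm wide.
- keeper (a point): Middle of the pocket mouths: chamber x -72, y 0, z 70.5 mm; chamber axes. A wall with its inner face here rises from the rim; two pockets go through it at y = -55 and +55 mm, 42 mm wide, 13 mm high (z 64 to 77), roofed by a steel keeper bar 5 mm thick, top at z 82, x -90 to -72. The rim before the pockets is a ledge, x -72 to -62 mm.
- sill (a point): Inner top edge of the sill on the clamp-side rim: chamber x +72, y 0, z 75 mm, so 11 mm above the rim; chamber axes. Two black sprung pads (12 mm square, at chamber x 52, y -79 and +79 mm) stand 5 mm proud of the rim and hold the lid's clamp-side edge about 4 mm up until it is pressed down (about 8 N in all at flush).
- cradle (a point): Where cartridge_mid belongs: chamber x 0, y 0, z 31 mm; chamber axes. Four white slanted plates (14 mm wide, at y = -45 and +40 mm, tops 29 mm above the table) form two V saddles that centre the round body within about 5 mm; the cartridge rests on the floor between them with about 7 mm free beyond each end.
- clamp_hinge (a point): Axis of the clamp's hinge, parallel to chamber y, at chamber x 92, y 0, z 76 mm. Fixed to the chamber.
- clamp (a joint): Angle of the red clamp lever (rad): 0 = down, level, its rubber foot on a flush lid (stop at -0.03); positive = open; 1.57 upright, more leans away from the robot. It stays where left (friction 0.36 N m, about 5 N at the cross-bar); the last 0.15 rad press the lid onto its pads, about 9 N at the cross-bar. Lever 20 mm wide, 10 thick; foot 32 mm from the hinge.
- clamp_bar (a point): Middle of the clamp's red cross-bar (16 mm diameter, 60 mm long, parallel to the hinge). At angle 0 it lies 80 mm from the hinge towards the robot (chamber -x) and 9 mm above it; it turns with the lever. It can be pulled over from behind and pushed down from above.
- lid: Grey lid, loose, 0.25 kg, flat on the table at first: plate 140 x 184 x 6 mm (x, y, z). Origin: middle of its underside. Two steel tongues 30 mm wide, 5 thick, flush with the underside, stick out 14 mm beyond the -x edge at y = -55 and +55. Home: -x edge against the pocket wall, axes parallel to the chamber's, then 4 mm short of the sill.
- lid_rib (a point): Grip point on the lid's orange rib: lid x -30, y 0, z 27 mm; lid axes. The rib is 16 mm thick (x), 90 mm long (y), from z 6 (plate top) to z 40 mm. Grip across its thickness.
- lid_far (a point): Point on the lid's underside near the clamp-side edge: lid x +65, y 0, z 0 mm.
- cartridge: Red toner cartridge to load, 162 mm long, 46 mm diameter, about 0.28 kg, lying along its own y with the 46 mm square black cap at +y. Origin: underside, 23 mm below the middle of its axis; z up. Lies on a carton.
- cartridge_mid (a point): Middle of the cartridge's axis, 23 mm above its underside; a good grip point, across the 46 mm diameter.
- cartridge_cap (a point): Centre of the cartridge's black cap, 64 mm from cartridge_mid along its +y.
- carton: Brown carton under the cartridge, fixed, 85 x 210 x 40 mm (x, y, z), origin under its middle.
- spare: Blue cartridge of the same size, a bystander. Origin under its middle.
- scissors: Scissors with blue handles, 180 mm long, lying flat, a bystander. Origin at the pivot.
- dimmer: Black dimmer box with a dial, 60 x 110 x 54 mm, a bystander. Origin under its middle.

How it is judged (in metres and radians):
On the way, in this order (a step that is already met when the one before it is completed fails the run):
1. the cartridge lies in the cradle, cap towards the coupling, released (x of cartridge_mid in the frame of chamber between -0.009 and 0.009 m and y of cartridge_mid in the frame of chamber between -0.014 and 0.014 m and z of cartridge_mid in the frame of chamber between 0.026 and 0.037 m and angle between the y axis of cartridge and the y axis of chamber, either way round below 0.12 rad and y of cartridge_cap in the frame of chamber above 0.03 m and contact force between the fingers and cartridge below 0.2 N and linear speed of cartridge below 0.03 m/s), for 0.2 s.
2. the lid lies on the chamber, tongues under the keeper bar, released, clamp still open (x of cartridge_mid in the frame of chamber between -0.009 and 0.009 m and y of cartridge_mid in the frame of chamber between -0.014 and 0.014 m and z of cartridge_mid in the frame of chamber between 0.026 and 0.037 m and angle between the y axis of cartridge and the y axis of chamber, either way round below 0.12 rad and y of cartridge_cap in the frame of chamber above 0.03 m and x of lid in the frame of chamber between -0.006 and 0.006 m and y of lid in the frame of chamber between -0.009 and 0.009 m and z of lid in the frame of chamber between 0.06 and 0.07 m and angle between the x axis of lid and the x axis of chamber, either way round below 0.1 rad and x of lid_rib in the frame of chamber below -0.02 m and contact force between the fingers and lid below 0.2 N and value of joint clamp above 0.8 rad), for 0.2 s.
3. the clamp is fully down on the flush lid (x of lid in the frame of chamber between -0.006 and 0.006 m and y of lid in the frame of chamber between -0.009 and 0.009 m and z of lid in the frame of chamber between 0.06 and 0.07 m and angle between the x axis of lid and the x axis of chamber, either way round below 0.1 rad and x of lid_rib in the frame of chamber below -0.02 m and z of lid_far in the frame of chamber between 0.06 and 0.0672 m and angle between the z axis of lid and the z axis of chamber, either way round below 0.04 rad and value of joint clamp below 0.08 rad), for 0.2 s.
At the end, for the whole second after the job is handed in: Cartridge in the cradle (within 9 mm across, 14 mm along, 0.12 rad), cap at the coupling end; lid with both tongues in the pockets (within 6 mm in x, 9 mm in y), its clamp-side edge at most 3 mm above the rim; clamp under 0.08 rad; all released and at rest (all of step 3 and x of cartridge_mid in the frame of chamber between -0.009 and 0.009 m and y of cartridge_mid in the frame of chamber between -0.014 and 0.014 m and z of cartridge_mid in the frame of chamber between 0.026 and 0.037 m and angle between the y axis of cartridge and the y axis of chamber, either way round below 0.12 rad and y of cartridge_cap in the frame of chamber above 0.03 m and linear speed of each of lid, cartridge below 0.02 m/s); the robot touches nothing.
It fails at once if the blue cartridge is moved more than 25 mm (distance of spare from where it was at the start of the episode above 0.025 m).
It fails at once if the scissors is moved more than 25 mm (distance of scissors from where it was at the start of the episode above 0.025 m).
It fails at once if the dimmer box is moved more than 25 mm (distance of dimmer from where it was at the start of the episode above 0.025 m).
It also fails if it takes over 72 s, if anything falls off the work surface, if the arm or the gripper's body presses on something with over 40 N, if the wrist force passes 120 N, or if a joint passes its speed limit or range.

## Working session

There is one attempt and no reset: what is moved stays moved. The work goes in short steps, Python scripts to look and compute and a tool call to move; the robot and the scene stay as the last step left them, time stands still between calls to the robot, and variables do not carry over. Pictures are saved under pics/ and viewed, at most 10 in all, crops included, and the job is handed in when it is done.

Besides the shell and the picture viewer there is one more tool, called after "Emit:" by a JSON object that holds its "name" and its "arguments", one argument or row to a line. carry_out: Moves the arm, as the interface text tells. Its arguments: {"type":"object","properties":{"rows":{"type":"array"},"grip":{"type":"number"}},"required":["rows"]}

```bash
mkdir -p pics
python3 - <<'E'
from plant import telemetry, viewer
import cv2, numpy as np
np.set_printoptions(precision=4,suppress=True)
for n in ("scene","top"):
    cv2.imwrite(f"pics/{n}0.png",viewer.snapshot(n)[:,:,::-1])
    c=viewer.camera_info(n);print(n,c["intrinsics"],c["extrinsics"])
print(viewer.camera_info("wrist"))
print(telemetry.get_obs())
E
```

```text
scene [[459.9256   0.     314.2553]
 [  0.     459.9256 200.8486]
 [  0.       0.       1.    ]] [[-0.3032  0.7422 -0.5976  1.3244]
 [ 0.9529  0.2337 -0.1932  0.2748]
 [-0.0038 -0.6281 -0.7781  1.0411]
 [ 0.      0.      0.      1.    ]]
top [[457.3551   0.     325.2923]
 [  0.     457.3551 198.0624]
 [  0.       0.       1.    ]] [[ 0.0077 -0.9991  0.0423  0.5306]
 [-1.     -0.0078 -0.0022  0.0281]
 [ 0.0025 -0.0423 -0.9991  1.4435]
 [ 0.      0.      0.      1.    ]]
{'intrinsics': array([[292.5385,   0.    , 320.3246],
       [  0.    , 292.5385, 203.4913],
       [  0.    ,   0.    ,   1.    ]]), 'tool_from_camera': array([[-0.0007, -0.9514, -0.3081,  0.0835],
       [ 1.    , -0.0006, -0.0003,  0.0001],
       [ 0.0001, -0.3081,  0.9514, -0.1585],
       [ 0.    ,  0.    ,  0.    ,  1.    ]])}
{'clock': 0.1, 'joint_pos': array([-53.6797,  20.5871,   0.64  ,  -0.018 , -70.1354, -16.5048]), 'qvel': array([-0.0436, -0.1538,  0.0965,  0.0538,  0.0232, -0.04  ]), 'tau': array([ -0.0031, -58.4164,  29.3751,   7.0155,   0.0101,  -0.0001]), 'tool_pos': array([ 0.2286, -0.6346,  0.2257]), 'orientation': array([ 179.9161,   -0.0072, -160.1906]), 'force': array([0.0317, 0.8634, 0.2995]), 'moment': array([ 0.0265,  0.0394, -0.0298]), 'gripper_force': 0.0, 'opening': 0.08768615100952422}
```

View pics/top0.png

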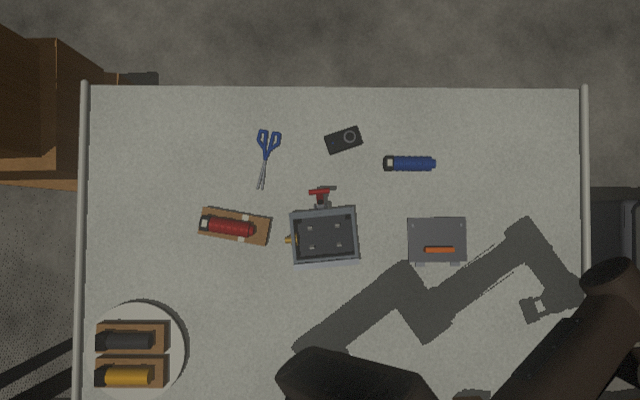

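View pics/scene0.png

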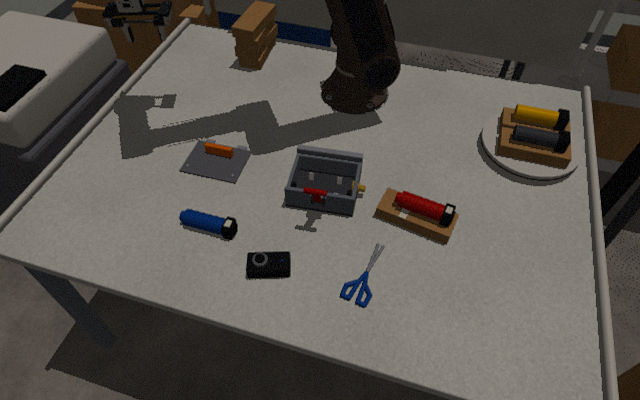

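```bash
cat > h.py <<'E'
import numpy as np, json, cv2
from scipy.spatial.transform import Rotation as R
from plant import telemetry, viewer
np.set_printoptions(precision=4,suppress=True)
def rot(rpy): return R.from_euler('xyz',rpy,degrees=True)
def cmd(): return json.load(open('cmd.json'))
def setcmd(p,rpy): json.dump([list(map(float,p)),list(map(float,rpy))],open('cmd.json','w'))
def apply(row):  # update commanded pose with an executed last row
    p,o=cmd(); r=rot(o); setcmd(np.array(p)+r.apply(row[:3]),(r*R.from_rotvec(row[3:])).as_euler('xyz',degrees=True))
def to(p,rpy,save=False):  # row from commanded pose
    q,o=cmd(); r=rot(o)
    row=np.r_[r.inv().apply(np.array(p)-q),(r.inv()*rot(rpy)).as_rotvec()]
    print(row.round(4).tolist(), 'dist',np.linalg.norm(row[:3]).round(3),'deg',np.degrees(np.linalg.norm(row[3:])).round(1)); return row
def campose(n):
    c=viewer.camera_info(n)
    if n!='wrist': return c['intrinsics'],c['extrinsics']
    s=telemetry.get_obs(); T=np.eye(4); T[:3,:3]=rot(s['orientation']).as_matrix(); T[:3,3]=s['tool_pos']
    return c['intrinsics'],T@c['tool_from_camera']
def snap(n,name):
    K,T=campose(n); im=viewer.snapshot(n); cv2.imwrite(f'pics/{name}.png',im[:,:,::-1]); np.savez(f'pics/{name}.npz',K=K,T=T)
def ray(name,uv,z):
    d=np.load(f'pics/{name}.npz'); v=d['T'][:3,:3]@np.linalg.inv(d['K'])@[uv[0],uv[1],1]; o=d['T'][:3,3]
    return o+v*(z-o[2])/v[2]
def proj(name,P):
    d=np.load(f'pics/{name}.npz'); T=np.linalg.inv(d['T']); q=(np.atleast_2d(P)@T[:3,:3].T+T[:3,3])@d['K'].T
    return q[:,:2]/q[:,2:]
E
python3 - <<'E'
from h import *
setcmd([.229,-.635,.227],[180,0,-160.187])
to([.46,-.36,.30],[180,0,-90])
E
```

```text
[-0.3105, 0.1804, -0.073, 0.0, 0.0, -1.225] dist 0.366 deg 70.2
```

Emit:
{"name": "carry_out", "arguments": {
  "rows": [
    [-0.311, 0.18, -0.073, 0, 0, -1.225],
    [-0.311, 0.18, -0.073, 0, 0, -1.225],
    [-0.311, 0.18, -0.073, 0, 0, -1.225],
    [-0.311, 0.18, -0.073, 0, 0, -1.225],
    [-0.311, 0.18, -0.073, 0, 0, -1.225],
    [-0.311, 0.18, -0.073, 0, 0, -1.225],
    [-0.311, 0.18, -0.073, 0, 0, -1.225],
    [-0.311, 0.18, -0.073, 0, 0, -1.225]
  ]
}}

```text
clock: 1.1
tool_pos: [0.4606, -0.3596, 0.2993]
orientation: [180.0, 0.0, -90.0]
force: [-0.1, 0.1, -0.6]
opening: 0.0877
gripper_force: 0.0
```

Run:
```python
from h import *
apply([-0.311,0.180,-0.073,0,0,-1.225]); print(cmd()); s=telemetry.get_obs(); print(s['tool_pos'],s['orientation'],s['qvel'],s['joint_pos'])
snap('wrist','w1')
to([.46,0,.30],[180,0,-90])
```

```text
[[0.46057875871721843, -0.3602414177664467, 0.30000000000000004], [180.0, 0.0, -89.99967009647413]]
[ 0.4606 -0.3596  0.2993] [179.9739   0.0217 -89.9698] [-1.3844  0.1032 -0.245  -0.0015  0.0031 -3.1839] [-18.8223   9.8458  -4.4126  -0.0125 -75.7733  18.8556]
[-0.3602, 0.0006, 0.0, 0.0, -0.0, 0.0] dist 0.36 deg 0.0
```

View pics/w1.png

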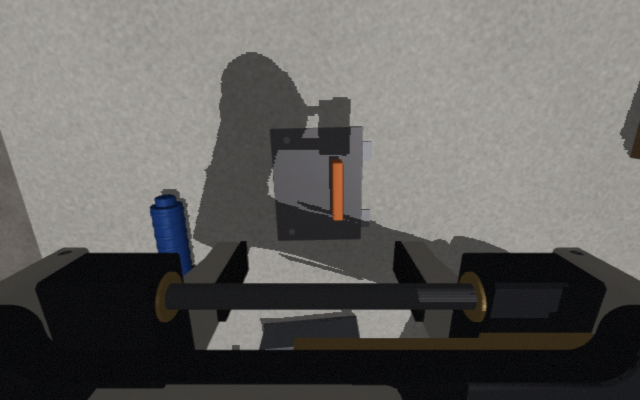

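Emit:
{"name": "carry_out", "arguments": {
  "rows": [
    [-0.32, 0, 0, 0, 0, 0],
    [-0.32, 0, 0, 0, 0, 0],
    [-0.32, 0, 0, 0, 0, 0],
    [-0.32, 0, 0, 0, 0, 0],
    [-0.32, 0, 0, 0, 0, 0],
    [-0.32, 0, 0, 0, 0, 0],
    [-0.32, 0, 0, 0, 0, 0]
  ]
}}

```text
clock: 2.02
tool_pos: [0.4602, -0.0404, 0.2995]
orientation: [180.0, -0.0, -90.0]
force: [-0.1, -0.0, -1.0]
opening: 0.0876
gripper_force: 0.0
```

Run:
```python
from h import *
apply([-0.32,0,0,0,0,0]); print(cmd()); s=telemetry.get_obs(); print(s['tool_pos'],s['orientation'],s['qvel'])
snap('wrist','w2')
```

```text
[[0.46057691618834146, -0.04024141777175122, 0.30000000000000004], [180.0, 0.0, -89.99967009647413]]
[ 0.4602 -0.0404  0.2995] [179.9879  -0.0074 -90.0387] [-2.0472  0.3006  0.1931  0.153  -0.0634  0.9146]
```

View pics/w2.png

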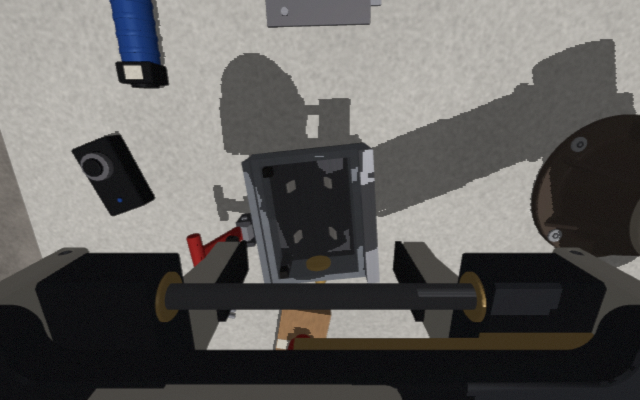

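Emit:
{"name": "carry_out", "arguments": {
  "rows": [
    [-0.27, 0, 0, 0, 0, 0],
    [-0.27, 0, 0, 0, 0, 0],
    [-0.27, 0, 0, 0, 0, 0],
    [-0.27, 0, 0, 0, 0, 0],
    [-0.27, 0, 0, 0, 0, 0],
    [-0.27, 0, 0, 0, 0, 0]
  ]
}}

```text
clock: 2.82
tool_pos: [0.4609, 0.2293, 0.2988]
orientation: [179.9, -0.1, -90.1]
force: [0.5, -0.5, -0.4]
opening: 0.0876
gripper_force: 0.0
```

Run:
```python
from h import *
apply([-0.27,0,0,0,0,0]); print(cmd()); s=telemetry.get_obs(); print(s['tool_pos'],s['orientation'],s['qvel'])
snap('wrist','w3')
```

```text
[[0.4605753615546015, 0.2297585822237731, 0.30000000000000004], [180.0, 0.0, -89.99967009647413]]
[0.4609 0.2293 0.2988] [179.9394  -0.0709 -90.0624] [-1.3672 -1.4516 -0.9839  0.0896 -0.3234  0.7734]
```

View pics/w3.png

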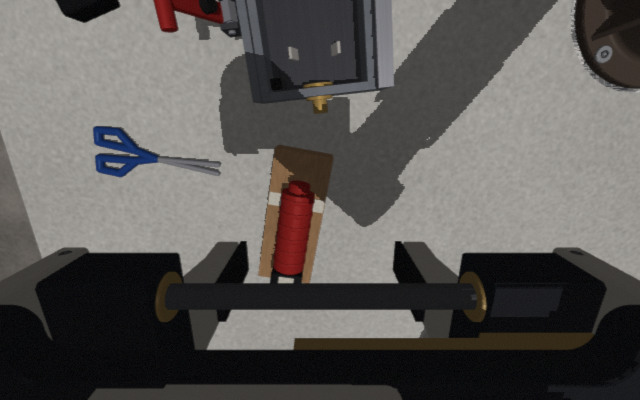

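Run:
```python
from h import *
im=cv2.imread('pics/w2.png')
cv2.imwrite('pics/w2c.png',cv2.resize(im[135:295,180:400],None,fx=3.6,fy=3.6,interpolation=cv2.INTER_CUBIC))
# rib
a=cv2.imread('pics/w1.png').astype(int); m=((a[...,2]>130)&(a[...,1]<130)&(a[...,0]<80)).astype(np.uint8); m[240:]=0
v,u=np.nonzero(m); print('rib px',u.min(),u.max(),v.min(),v.max(),cv2.minAreaRect(np.c_[u,v].astype(np.float32)))
for uv,z in [((270,129),.006),((362,126),.006),((360,239),.006),((278,240),.006)]: print('lid',ray('w1',uv,z))
# red
a=cv2.imread('pics/w3.png').astype(int); m=((a[...,2]>2.2*a[...,1])&(a[...,2]>50)); m[:150]=0;m[285:]=0; m[:,:250]=0;m[:,340:]=0
for r in range(178,280,6):
    u=np.nonzero(m[r])[0]
    if len(u): print(r,u.min(),u.max(),(ray('w3',(u.min()-.5,r),.063)+ray('w3',(u.max()+.5,r),.063))/2, ray('w3',(u.max()+.5,r),.063)[0]-ray('w3',(u.min()-.5,r),.063)[0])
```

```text
rib px 333 342 163 219 ((337.4999694824219, 190.99998474121094), (55.99999237060547, 8.999998092651367), 90.0)
lid [ 0.5365 -0.4144  0.006 ]
lid [ 0.3987 -0.4187  0.006 ]
lid [ 0.394  -0.2339  0.006 ]
lid [ 0.5326 -0.2321  0.006 ]
184 289 309 [0.4908 0.2444 0.063 ] -0.02911627582274956
190 283 309 [0.4952 0.2531 0.063 ] -0.03767834227735761
196 282 313 [0.4933 0.2618 0.063 ] -0.04494851415354495
202 281 312 [0.4949 0.2706 0.063 ] -0.04524463911680926
208 280 311 [0.4966 0.2796 0.063 ] -0.04554469175270409
214 280 311 [0.4969 0.2886 0.063 ] -0.04584893084160435
220 279 309 [0.4993 0.2978 0.063 ] -0.04471458220589303
226 278 309 [0.5003 0.3072 0.063 ] -0.04646939800758115
232 277 307 [0.5028 0.3166 0.063 ] -0.045323819537889554
238 277 307 [0.5031 0.3262 0.063 ] -0.04563489075824978
244 275 306 [0.5056 0.3359 0.063 ] -0.047432238779725355
250 275 305 [0.5067 0.3457 0.063 ] -0.04626964262595723
256 274 304 [0.5085 0.3557 0.063 ] -0.04659368667504121
262 274 303 [0.5096 0.3658 0.063 ] -0.045408773138975955
268 274 302 [0.5107 0.3761 0.063 ] -0.04420702200232168
274 284 294 [0.5096 0.3865 0.063 ] -0.01688827769353718
```

View pics/w2c.png

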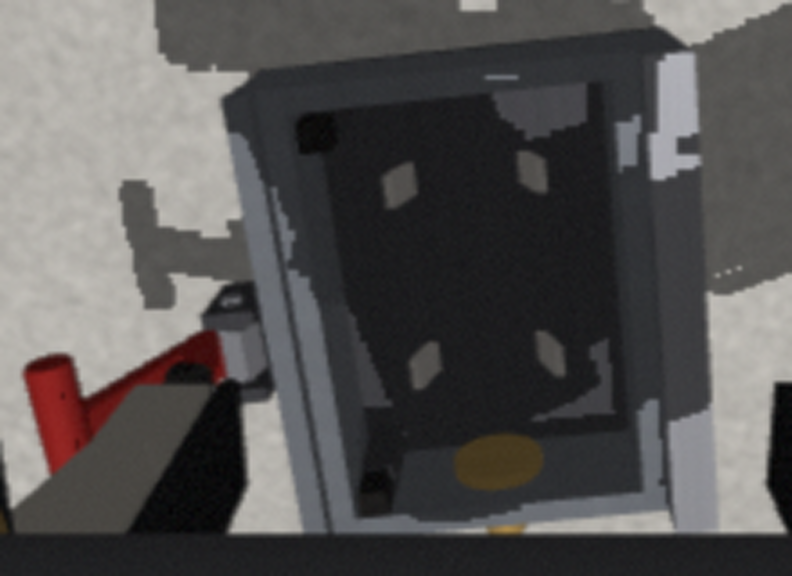

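Run:
```python
from h import *
from scipy.optimize import least_squares
L=np.array([[52,-79,69],[52,79,69],[90,-98,75],[-90,-98,82],[-72,-98,82],[90,-98,0],[-90,-98,0],[0,-45,22],[0,40,22]])/1e3
px=np.array([[316,133],[375,487],[224,102],[693,52],[656,54],[258,72],[648,28],[466,180],[487,359]])/3.6+[180,135]
W=lambda q,P:P@R.from_euler('z',q[2]).as_matrix().T+[q[0],q[1],0]
s=least_squares(lambda q:(proj('w2',W(q,L))-px).ravel(),[.476,.025,-.1],loss='soft_l1')
print('chamber',s.x,np.degrees(s.x[2]));print((proj('w2',W(s.x,L))-px).round(1))
for name,(uu,vv) in {'disc':(498,461)}.items(): print(name,(R.from_euler('z',-s.x[2]).apply(ray('w2',(uu/3.6+180,vv/3.6+135),.04)-[s.x[0],s.x[1],0])))
for t in np.arange(1.4,2.6,.1):
    c,sn=np.cos(t),np.sin(t); b=np.array([[.092+(-.080*c+.009*sn),y,.076+.009*c+.080*sn] for y in(-.03,.03)])
    print(round(t,1),b[0],proj('w2',W(s.x,b)).round(0).tolist(), proj('w3',W(s.x,b)).round(0).tolist())
print('rib',ray('w1',(337.5,191),.04),'expected',[.4655-.03*np.cos(.023),-.3248-.03*.023])
print('nub',ray('w3',(299,181),.063),'redend',ray('w3',(290,272),.086))
snap('top','t1')
a=cv2.imread('pics/t1.png')
cv2.imwrite('pics/t1c.png',cv2.resize(a[170:280,180:380],None,fx=4,fy=4,interpolation=cv2.INTER_CUBIC))
```

```text
chamber [0.4719 0.0314 0.0995] 5.698592695966186
[[ 0.1  0.8]
 [-0.1  4.4]
 [-5.9 -0.9]
 [ 1.6 -0.2]
 [-2.2  0.7]
 [-2.2 -0.9]
 [ 4.8 -0.5]
 [ 0.7 -0.3]
 [ 0.7  0.6]]
disc [0.0002 0.0807 0.04  ]
1.4 [ 0.0873 -0.03    0.1564] [[230.0, 235.0], [240.0, 281.0]] [[200.0, -61.0], [215.0, 21.0]]
1.5 [ 0.0953 -0.03    0.1564] [[223.0, 235.0], [233.0, 282.0]] [[190.0, -60.0], [206.0, 22.0]]
1.6 [ 0.1033 -0.03    0.1557] [[216.0, 236.0], [227.0, 282.0]] [[181.0, -58.0], [198.0, 23.0]]
1.7 [ 0.1112 -0.03    0.1542] [[210.0, 236.0], [221.0, 282.0]] [[173.0, -56.0], [190.0, 25.0]]
1.8 [ 0.1189 -0.03    0.1519] [[204.0, 236.0], [215.0, 281.0]] [[166.0, -53.0], [183.0, 26.0]]
1.9 [ 0.1264 -0.03    0.1488] [[199.0, 235.0], [210.0, 280.0]] [[159.0, -50.0], [176.0, 28.0]]
2.0 [ 0.1335 -0.03    0.145 ] [[194.0, 234.0], [205.0, 279.0]] [[153.0, -47.0], [171.0, 30.0]]
2.1 [ 0.1402 -0.03    0.1405] [[190.0, 233.0], [202.0, 278.0]] [[149.0, -44.0], [166.0, 32.0]]
2.2 [ 0.1464 -0.03    0.1354] [[187.0, 232.0], [198.0, 276.0]] [[145.0, -40.0], [163.0, 34.0]]
2.3 [ 0.152  -0.03    0.1297] [[184.0, 231.0], [196.0, 274.0]] [[143.0, -36.0], [160.0, 36.0]]
2.4 [ 0.1571 -0.03    0.1234] [[183.0, 229.0], [194.0, 272.0]] [[141.0, -32.0], [158.0, 38.0]]
2.5 [ 0.1615 -0.03    0.1167] [[181.0, 227.0], [193.0, 269.0]] [[141.0, -29.0], [158.0, 40.0]]
2.6 [ 0.1652 -0.03    0.1095] [[181.0, 225.0], [192.0, 267.0]] [[142.0, -25.0], [158.0, 42.0]]
rib [ 0.4356 -0.3274  0.04  ] expected [np.float64(0.43550793465020493), -0.32549]
nub [0.4907 0.2402 0.063 ] redend [0.5052 0.3692 0.086 ]
```

Run:
```python
from h import *
to([.5025,.321,.13],[180,0,-98.5])
to([.5025,.321,.0515],[180,0,-98.5])
```

```text
[-0.0912, -0.0419, 0.17, 0.0, -0.0, 0.1484] dist 0.197 deg 8.5
[-0.0912, -0.0419, 0.2485, 0.0, -0.0, 0.1484] dist 0.268 deg 8.5
```

View pics/t1c.png

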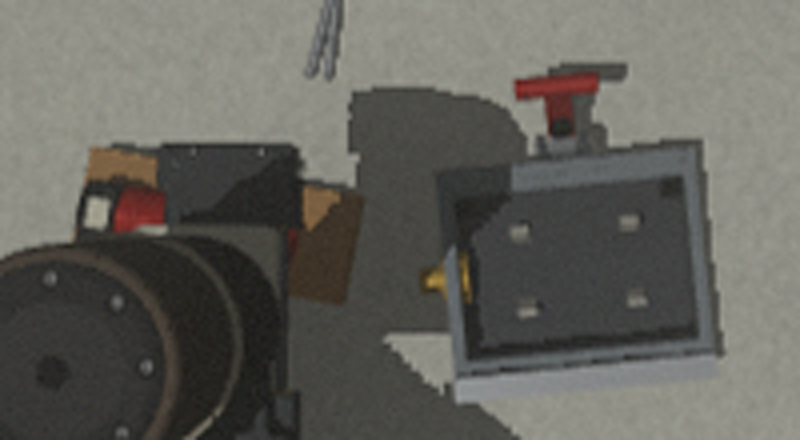

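Emit:
{"name": "carry_out", "arguments": {
  "rows": [
    [-0.091, -0.042, 0.17, 0, 0, 0.148],
    [-0.091, -0.042, 0.17, 0, 0, 0.148],
    [-0.091, -0.042, 0.17, 0, 0, 0.148],
    [-0.091, -0.042, 0.17, 0, 0, 0.148],
    [-0.091, -0.042, 0.2, 0, 0, 0.148],
    [-0.091, -0.042, 0.23, 0, 0, 0.148],
    [-0.091, -0.042, 0.2485, 0, 0, 0.148],
    [-0.091, -0.042, 0.2485, 0, 0, 0.148]
  ],
  "grip": 1
}}

```text
clock: 3.92
tool_pos: [0.5026, 0.319, 0.0513]
orientation: [180.0, -0.1, -98.6]
force: [-0.1, 0.8, 0.6]
opening: 0.0875
gripper_force: 0.0
```

Emit:
{"name": "carry_out", "arguments": {
  "rows": [
    [0, 0, 0, 0, 0, 0],
    [0, 0, 0, 0, 0, 0],
    [0, 0, 0, 0, 0, 0],
    [0, 0, 0, 0, 0, 0]
  ],
  "grip": -1
}}

```text
clock: 4.42
tool_pos: [0.5024, 0.3209, 0.0515]
orientation: [-180.0, 0.0, -98.5]
force: [-0.0, -0.0, 0.4]
opening: 0.0533
gripper_force: 0.0
```

Run:
```python
from h import *
apply([-0.091,-0.042,0.2485,0,0,.148]); print(cmd()); s=telemetry.get_obs(); print(s)
setcmd([cmd()[0][0],cmd()[0][1],.15],cmd()[1])
to([.469,.031,.15],[180,0,-84.3])
to([.469,.031,.06],[180,0,-84.3])
```

```text
[[0.5025748375847559, 0.3207588240541797, 0.051500000000000046], [180.0, 0.0, -98.47944546441029]]
{'clock': 4.425, 'joint_pos': array([ 51.3334,  22.7569, -21.5919,   0.0001, -45.6163, -59.8075]), 'qvel': array([-0.0015,  0.1783, -0.1244, -0.1005,  0.2188, -0.0043]), 'tau': array([ -0.0573, -54.2697,  22.2946,   5.326 ,  -0.0518,   0.0007]), 'tool_pos': array([0.5024, 0.3209, 0.0515]), 'orientation': array([-179.9824,    0.0301,  -98.474 ]), 'force': array([-0.0263, -0.0273,  0.4064]), 'moment': array([-0.0028,  0.1189, -0.0478]), 'gripper_force': 0.0, 'opening': 0.053316532253765654}
[0.2915, -0.0095, -0.0, 0.0, 0.0, -0.2475] dist 0.292 deg 14.2
[0.2915, -0.0095, 0.09, 0.0, 0.0, -0.2475] dist 0.305 deg 14.2
```

Emit:
{"name": "carry_out", "arguments": {
  "rows": [
    [0, 0, 0, 0, 0, 0],
    [0, 0, 0, 0, 0, 0],
    [0, 0, 0, 0, 0, 0],
    [0, 0, -0.04, 0, 0, 0],
    [0, 0, -0.0985, 0, 0, 0],
    [0, 0, -0.0985, 0, 0, 0]
  ]
}}

```text
clock: 5.18
tool_pos: [0.5045, 0.3227, 0.1541]
orientation: [-179.7, 0.4, -98.4]
force: [-0.0, 0.5, -3.1]
opening: 0.0455
gripper_force: 30.0
```

Emit:
{"name": "carry_out", "arguments": {
  "rows": [
    [0.29, -0.0095, 0, 0, 0, -0.2475],
    [0.29, -0.0095, 0, 0, 0, -0.2475],
    [0.29, -0.0095, 0, 0, 0, -0.2475],
    [0.29, -0.0095, 0, 0, 0, -0.2475],
    [0.29, -0.0095, 0, 0, 0, -0.2475],
    [0.29, -0.0095, 0, 0, 0, -0.2475],
    [0.29, -0.0095, 0, 0, 0, -0.2475],
    [0.29, -0.0095, 0, 0, 0, -0.2475]
  ]
}}

```text
clock: 6.18
tool_pos: [0.469, 0.0332, 0.1491]
orientation: [180.0, -0.0, -84.3]
force: [0.1, -0.4, -3.2]
opening: 0.0453
gripper_force: 30.0
```

Run:
```python
from h import *
apply([.29,-.0095,0,0,0,-.2475]); print(cmd())
snap('wrist','w4'); snap('scene','s4')
print(telemetry.get_obs()['tool_pos'])
a=cv2.imread('pics/w4.png')[100:300,150:450]; b=cv2.imread('pics/s4.png')[120:250,260:400]
c=np.zeros((600,800,3),np.uint8); c[:333,:500]=cv2.resize(a,(500,333)); c[333:333+260,:280]=cv2.resize(b,(280,260)); cv2.imwrite('pics/c4.png',c)
```

```text
[[0.4692091580649844, 0.03252804597837483, 0.15], [-179.99999999999997, 0.0, -84.29874003492242]]
[0.469  0.0333 0.1493]
```

View pics/c4.png

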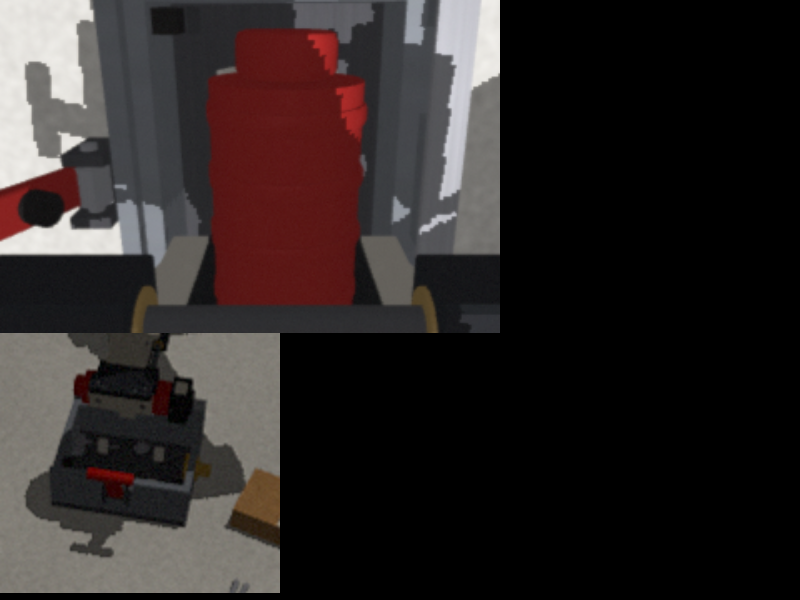

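Run:
```python
from h import *
C=np.array([.472,.0312,0]); rc=R.from_euler('z',-5.7,degrees=True)
for z in (.161,.175): print(rc.apply(ray('w4',(321,118.5),z)-C))
print('hinge post top-ish',[rc.apply(ray('w4',(150+.6*93,100+.6*150),z)-C) for z in (.076,.086)])
p=rc.inv().apply([-.003,0,0])+C; print(p)
for z in (.05,.0225): to([p[0],p[1],z],[180,0,-84.3])
```

```text
[-0.0027 -0.077   0.161 ]
[-0.0027 -0.0774  0.175 ]
hinge post top-ish [array([ 0.0915, -0.0181,  0.076 ]), array([ 0.0874, -0.0209,  0.086 ])]
[0.469  0.0309 0.    ]
[0.0016, 0.0004, 0.1, -0.0, 0.0, 0.0] dist 0.1 deg 0.0
[0.0016, 0.0004, 0.1275, -0.0, 0.0, 0.0] dist 0.128 deg 0.0
```

Emit:
{"name": "carry_out", "arguments": {
  "rows": [
    [0.004, 0, 0.05, 0, 0, 0],
    [0.004, 0, 0.09, 0, 0, 0],
    [0.004, 0, 0.11, 0, 0, 0],
    [0.004, 0, 0.115, 0, 0, 0],
    [0.004, 0, 0.115, 0, 0, 0]
  ]
}}

```text
clock: 6.9
tool_pos: [0.4698, 0.029, 0.0348]
orientation: [-180.0, -0.0, -84.3]
force: [1.1, 0.3, -3.3]
opening: 0.0455
gripper_force: 30.0
```

Emit:
{"name": "carry_out", "arguments": {
  "rows": [
    [0, 0, 0.004, 0, 0, 0],
    [0, 0, 0.008, 0, 0, 0],
    [0, 0, 0.0115, 0, 0, 0],
    [0, 0, 0.0115, 0, 0, 0]
  ]
}}

```text
clock: 7.4
tool_pos: [0.4692, 0.0284, 0.0229]
orientation: [180.0, -0.0, -84.3]
force: [-0.6, -0.3, -2.4]
opening: 0.0453
gripper_force: 30.0
```

Emit:
{"name": "carry_out", "arguments": {
  "rows": [
    [0, 0, 0.002, 0, 0, 0],
    [0, 0, 0.002, 0, 0, 0]
  ]
}}

```text
clock: 7.65
tool_pos: [0.4693, 0.0285, 0.021]
orientation: [180.0, -0.0, -84.3]
force: [0.0, 0.0, -3.4]
opening: 0.0452
gripper_force: 30.0
```

Emit:
{"name": "carry_out", "arguments": {
  "rows": [
    [0, 0, 0.002, 0, 0, 0],
    [0, 0, 0.002, 0, 0, 0],
    [0, 0, 0.002, 0, 0, 0],
    [0, 0, 0.002, 0, 0, 0]
  ],
  "grip": 0.4
}}

```text
clock: 8.15
tool_pos: [0.4699, 0.0286, 0.0199]
orientation: [-179.9, 0.0, -84.3]
force: [-4.1, 0.1, 9.0]
opening: 0.0615
gripper_force: 0.0
```

Emit:
{"name": "carry_out", "arguments": {
  "rows": [
    [0, 0, -0.03, 0, 0, 0],
    [0, 0, -0.08, 0, 0, 0],
    [0.04, 0, -0.13, 0, 0, 0],
    [0.1, 0, -0.17, 0, 0, 0],
    [0.1, 0, -0.17, 0, 0, 0]
  ]
}}

```text
clock: 8.78
tool_pos: [0.4809, -0.0729, 0.1921]
orientation: [-179.7, 0.0, -84.4]
force: [-0.5, -0.4, -0.3]
opening: 0.0612
gripper_force: 0.0
```

Run:
```python
from h import *
apply([.004,0,.115,0,0,0]);apply([0,0,.0115,0,0,0]);apply([0,0,.004,0,0,0]);apply([.1,0,-.17,0,0,0]); print(cmd()); print(telemetry.get_obs()['tool_pos'],telemetry.get_obs()['force'])
snap('wrist','w5')
a=cv2.imread('pics/w5.png')[90:290,140:440]
cv2.imwrite('pics/c5.png',cv2.resize(a,None,fx=2.6,fy=2.6))
yaw=1.3
to([.4357,-.326,.12],[180,0,-90+yaw]); to([.4357,-.326,.010],[180,0,-90+yaw])
```

```text
[[0.4795406877438969, -0.0709575061267077, 0.1895], [-179.99999999999997, 0.0, -84.29874003492242]]
[ 0.4809 -0.0729  0.1921] [-0.4987 -0.3973 -0.2514]
[0.2494, 0.069, 0.0695, -0.0, 0.0, 0.0768] dist 0.268 deg 4.4
[0.2494, 0.069, 0.1795, -0.0, 0.0, 0.0768] dist 0.315 deg 4.4
```

View pics/c5.png

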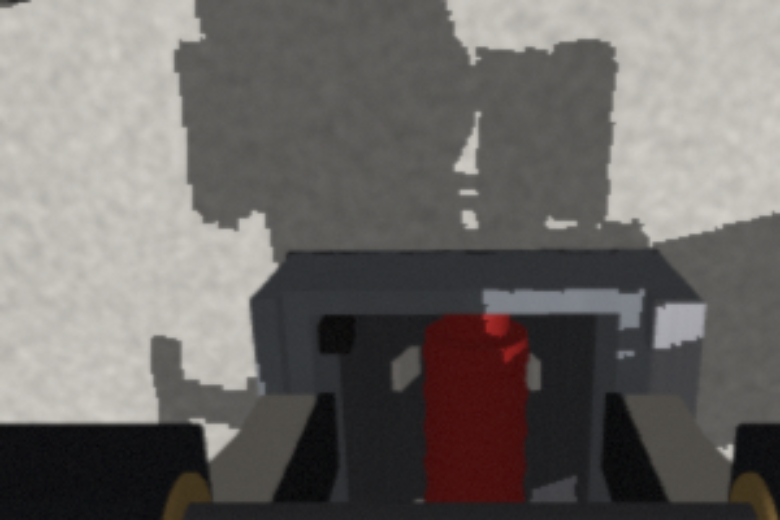

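Run:
```python
from h import *
C=np.array([.472,.0312,0]); rc=R.from_euler('z',-5.7,degrees=True)
f=lambda u,v,z: rc.apply(ray('w5',(u/2.6+140,v/2.6+90),z)-C)
print('pad',f(337,334,.069),'keep',f(705,305,.082),f(655,303,.082),'sill',f(252,298,.075),'base',f(290,250,0),f(655,250,0))
print('nub',f(487,318,.031),f(487,318,.045),'cart edges',f(425,420,.031),f(527,420,.031))
```

```text
pad [ 0.0519 -0.0809  0.069 ] keep [-0.0882 -0.0973  0.082 ] [-0.0696 -0.0981  0.082 ] sill [ 0.0825 -0.0979  0.075 ] base [ 0.0852 -0.0974  0.    ] [-0.0883 -0.0972  0.    ]
nub [-0.0081 -0.074   0.031 ] [-0.0079 -0.079   0.045 ] cart edges [ 0.0206 -0.0236  0.031 ] [-0.027  -0.0236  0.031 ]
```

Emit:
{"name": "carry_out", "arguments": {
  "rows": [
    [0.249, 0.069, 0.0695, 0, 0, 0.077],
    [0.249, 0.069, 0.0695, 0, 0, 0.077],
    [0.249, 0.069, 0.0695, 0, 0, 0.077],
    [0.249, 0.069, 0.0695, 0, 0, 0.077],
    [0.249, 0.069, 0.0695, 0, 0, 0.077],
    [0.249, 0.069, 0.0695, 0, 0, 0.077]
  ],
  "grip": 0.4
}}

```text
clock: 9.57
tool_pos: [0.4346, -0.3257, 0.1181]
orientation: [179.9, 0.1, -88.8]
force: [0.1, 0.5, -0.4]
opening: 0.0615
gripper_force: 0.0
```

Emit:
{"name": "carry_out", "arguments": {
  "rows": [
    [0, 0, 0.05, 0, 0, 0],
    [0, 0, 0.09, 0, 0, 0],
    [0, 0, 0.11, 0, 0, 0],
    [0, 0, 0.11, 0, 0, 0]
  ]
}}

```text
clock: 10.07
tool_pos: [0.4354, -0.3238, 0.0086]
orientation: [179.9, 0.0, -88.6]
force: [0.2, 0.2, -0.1]
opening: 0.0609
gripper_force: 0.0
```

Emit:
{"name": "carry_out", "arguments": {
  "rows": [
    [0, 0, 0, 0, 0, 0],
    [0, 0, 0, 0, 0, 0],
    [0, 0, 0, 0, 0, 0],
    [0, 0, 0, 0, 0, 0],
    [0, 0, 0, 0, 0, 0],
    [0, 0, 0, 0, 0, 0],
    [0, 0, 0, 0, 0, 0]
  ],
  "grip": -1
}}

```text
clock: 10.95
tool_pos: [0.4353, -0.3257, 0.0097]
orientation: [180.0, -0.0, -88.7]
force: [-1.1, -0.4, 2.4]
opening: 0.0162
gripper_force: 30.0
```

Emit:
{"name": "carry_out", "arguments": {
  "rows": [
    [0, 0, -0.04, 0, 0, 0],
    [0, 0, -0.1, 0, 0, 0],
    [0, 0, -0.15, 0, 0, 0],
    [0, 0, -0.15, 0, 0, 0],
    [0, 0, -0.15, 0, 0, 0]
  ]
}}

```text
clock: 11.58
tool_pos: [0.4345, -0.3251, 0.1585]
orientation: [179.9, 0.1, -88.7]
force: [-0.7, -0.2, -3.4]
opening: 0.0159
gripper_force: 30.0
```

Run:
```python
from h import *
apply([.249,.069,.0695,0,0,.077]);apply([0,0,-.04,0,0,0]); print(cmd()); s=telemetry.get_obs();print(s['tool_pos'],s['orientation'],s['force'],s['moment'])
snap('wrist','w6')
cv2.imwrite('pics/c6.png',cv2.resize(cv2.imread('pics/w6.png')[60:260,160:480],None,fx=2.5,fy=2.5))
```

```text
[[0.4356180703861904, -0.3255803717229626, 0.15999999999999995], [-179.99999999999997, 0.0, -88.71051505742976]]
[ 0.4345 -0.3251  0.1585] [179.9389   0.0689 -88.7434] [-0.6819 -0.2147 -3.3638] [0.0833 0.2582 0.0092]
```

View pics/c6.png

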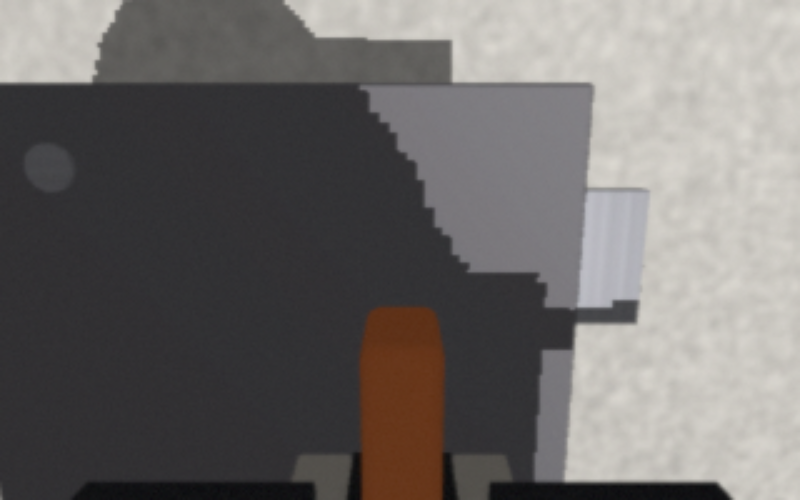

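Run:
```python
from h import *
from scipy.optimize import least_squares
c=viewer.camera_info('wrist');K=c['intrinsics'];Ti=np.linalg.inv(c['tool_from_camera'])
L=np.array([[-70,-92,6],[-70,-70,5],[-84,-70,5],[-84,-40,5],[-70,0,6]])/1e3
px=np.array([[592,84],[585,188],[648,189],[637,322],[567,478]])/2.5+[160,60]
B=np.array([[0,-1,0],[-1,0,0],[0,0,-1.]])  # tool from lid axes
def tool(q): # q: lid x of rib offset, lid y offset, yaw, pitch, roll
    return R.from_euler('xyz',[q[4],q[3],q[2]]).apply(L-[-.03,0,.0097])+[q[0],q[1],0]
def res(q):
    P=tool(q)@B.T; p=(P@Ti[:3,:3].T+Ti[:3,3])@K.T
    return np.r_[((p[:,:2]/p[:,2:])-px).ravel(),q[0]/.001*.3,q[2]/.01*.2,q[4]/.01*.2,q[3]/.02*.2]
s=least_squares(res,np.zeros(5)); print(s.x,np.degrees(s.x[2:])); print(s.fun.round(1))
```

```text
[-0.0009  0.0008  0.0082 -0.0227  0.0111] [ 0.4696 -1.3019  0.634 ]
[ 0.3 -0.5 -0.1  0.6 -0.1 -0.1 -0.4 -0.5  0.1  0.5 -0.3  0.2  0.2 -0.2]
```

```bash
cat >> h.py <<'E'
C=np.array([.473,.0312,0]); YAW=5.7
def lidpose(tipx,tipz,a,yoff=-.0008,tz=.0097,dyaw=-.4):
    rl=R.from_euler('z',YAW+dyaw,degrees=True)*R.from_euler('y',-a,degrees=True)
    rz=R.from_euler('z',YAW,degrees=True)
    p=rz.apply(np.array([tipx,yoff,tipz])+R.from_euler('y',-a,degrees=True).apply([.054,0,tz]))+C
    return p,(rl*rot([180,0,-90])).as_euler('xyz',degrees=True)
E
python3 - <<'E'
from h import *
setcmd([.4356,-.3256,.16],[180,0,-88.71])
for a in [(-.066,.125,10),(-.067,.085,10)]:
    p,o=lidpose(*a); print(p,o); to(p,o)
E
```

```text
[0.4586 0.029  0.1439] [-170.     0.   -84.7]
[-0.354, -0.031, 0.0161, 0.1745, -0.0061, -0.0698] dist 0.356 deg 10.8
[0.4577 0.0289 0.1039] [-170.     0.   -84.7]
[-0.3539, -0.03, 0.0561, 0.1745, -0.0061, -0.0698] dist 0.36 deg 10.8
```

Emit:
{"name": "carry_out", "arguments": {
  "rows": [
    [-0.06, -0.005, -0.01, 0.03, 0, -0.01],
    [-0.12, -0.01, -0.01, 0.06, 0, -0.02],
    [-0.18, -0.015, -0.01, 0.09, 0, -0.03],
    [-0.24, -0.02, -0.01, 0.12, 0, -0.045],
    [-0.3, -0.025, 0, 0.15, -0.005, -0.06],
    [-0.354, -0.031, 0.016, 0.1745, -0.006, -0.07],
    [-0.354, -0.031, 0.016, 0.1745, -0.006, -0.07],
    [-0.354, -0.031, 0.016, 0.1745, -0.006, -0.07]
  ]
}}

```text
clock: 12.62
tool_pos: [0.4574, 0.0288, 0.1422]
orientation: [-170.2, -0.1, -84.6]
force: [-0.7, -0.3, -2.4]
opening: 0.0157
gripper_force: 30.0
```

Run:
```python
from h import *
apply([-.354,-.031,.016,.1745,-.006,-.07]); print(cmd()); s=telemetry.get_obs();print(s['tool_pos'],s['orientation'],s['force'],s['moment'])
snap('wrist','w7')
cv2.imwrite('pics/c7.png',cv2.resize(cv2.imread('pics/w7.png')[100:260,160:480],None,fx=2.5,fy=2.5))
for a in [(-.066,.085,10),(-.067,.0665,10)]: to(*lidpose(*a))
```

```text
[[0.458622595957227, 0.029008178240985116, 0.144], [-169.99802919253327, -0.007152507014064034, -84.68970340317813]]
[0.4574 0.0288 0.1422] [-170.1795   -0.0829  -84.62  ] [-0.6896 -0.3092 -2.4317] [-0.1267  0.9323  0.0236]
[0.0, 0.0069, 0.0395, -0.0, -0.0001, 0.0002] dist 0.04 deg 0.0
[0.0, 0.0111, 0.0575, -0.0, -0.0001, 0.0002] dist 0.059 deg 0.0
```

View pics/c7.png

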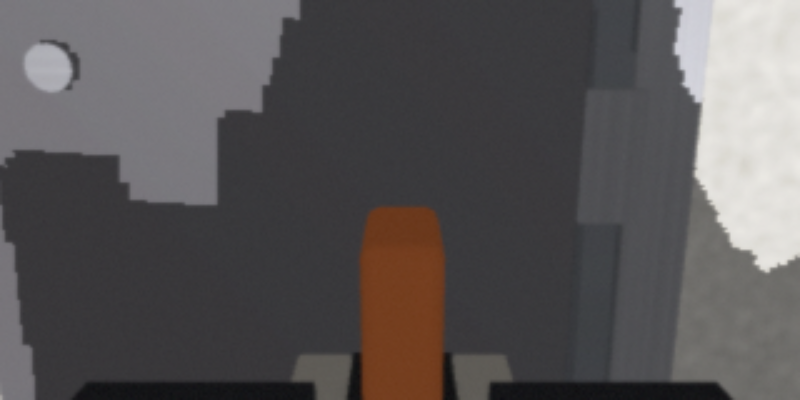

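Run:
```python
from h import *
rc=R.from_euler('z',-YAW,degrees=True)
f=lambda u,v,z: rc.apply(ray('w7',(u/2.5+160,v/2.5+100),z)-C)
print('outer',f(699,110,.082),f(677,330,.082),'inner',f(637,60,.082),f(620,240,.082), 'tongue tip side', f(636,100,.125+.005),f(630,215,.130))
```

```text
outer [-0.089 -0.061  0.082] [-0.0901  0.005   0.082 ] inner [-0.0713 -0.0744  0.082 ] [-0.071  -0.0227  0.082 ] tongue tip side [-0.0656 -0.0681  0.13  ] [-0.0665 -0.0423  0.13  ]
```

Emit:
{"name": "carry_out", "arguments": {
  "rows": [
    [0, 0.004, 0.025, 0, 0, 0],
    [0, 0.009, 0.045, 0, 0, 0],
    [0, 0.011, 0.0575, 0, 0, 0],
    [0, 0.011, 0.0575, 0, 0, 0],
    [0, 0.011, 0.0575, 0, 0, 0]
  ]
}}

```text
clock: 13.3
tool_pos: [0.458, 0.0282, 0.0854]
orientation: [-170.0, -0.0, -84.8]
force: [-0.4, -0.2, -2.6]
opening: 0.0156
gripper_force: 30.0
```

Run:
```python
from h import *
apply([0,.011,.0575,0,0,0]);s=telemetry.get_obs();print(cmd(),s['tool_pos'],s['orientation'],s['force'],s['moment'])
for a in [(-.074,.0665,10),(-.080,.0665,10),(-.085,.0665,10),(-.085,.0655,6),(-.085,.065,2)]: to(*lidpose(*a))
```

```text
[[0.4577808020729724, 0.028922595897472828, 0.08546339556551891], [-169.99802919253327, -0.007152507014051311, -84.68970340317813]] [0.458  0.0282 0.0854] [-169.9816   -0.0057  -84.784 ] [-0.4253 -0.1832 -2.6144] [-0.0187  0.8691 -0.0015]
[0.0001, 0.007, -0.0012, -0.0, -0.0001, 0.0002] dist 0.007 deg 0.0
[0.0001, 0.0129, -0.0022, -0.0, -0.0001, 0.0002] dist 0.013 deg 0.0
[0.0002, 0.0179, -0.0031, -0.0, -0.0001, 0.0002] dist 0.018 deg 0.0
[0.0002, 0.0175, 0.0017, -0.0698, -0.0001, 0.0002] dist 0.018 deg 4.0
[0.0002, 0.0173, 0.006, -0.1397, -0.0001, 0.0002] dist 0.018 deg 8.0
```

Emit:
{"name": "carry_out", "arguments": {
  "rows": [
    [0, 0.004, -0.0007, 0, 0, 0],
    [0, 0.008, -0.0014, 0, 0, 0],
    [0, 0.011, -0.0019, 0, 0, 0],
    [0, 0.014, -0.0024, 0, 0, 0],
    [0, 0.014, -0.0024, 0, 0, 0]
  ]
}}

```text
clock: 13.92
tool_pos: [0.4432, 0.0276, 0.085]
orientation: [-170.0, -0.0, -84.7]
force: [-0.4, 0.4, -2.9]
opening: 0.0156
gripper_force: 30.0
```

Emit:
{"name": "carry_out", "arguments": {
  "rows": [
    [0, 0.002, -0.0004, 0, 0, 0],
    [0, 0.0035, -0.0006, 0, 0, 0],
    [0, 0.0035, -0.0006, 0, 0, 0]
  ]
}}

```text
clock: 14.3
tool_pos: [0.4404, 0.0276, 0.0852]
orientation: [-169.9, 0.0, -84.6]
force: [2.7, -0.6, -4.0]
opening: 0.0157
gripper_force: 30.0
```

Run:
```python
from h import *
apply([0,.014,-.0024,0,0,0]);apply([0,.0035,-.0006,0,0,0])
for a in [(-.085,.066,8),(-.0852,.0655,6),(-.0855,.065,4),(-.0855,.065,2)]: to(*lidpose(*a))
```

```text
[0.0002, 0.0001, 0.0023, -0.0349, -0.0001, 0.0002] dist 0.002 deg 2.0
[0.0002, 0.0002, 0.0046, -0.0698, -0.0001, 0.0002] dist 0.005 deg 4.0
[0.0002, 0.0004, 0.007, -0.1048, -0.0001, 0.0002] dist 0.007 deg 6.0
[0.0002, 0.0003, 0.0089, -0.1397, -0.0001, 0.0002] dist 0.009 deg 8.0
```

Emit:
{"name": "carry_out", "arguments": {
  "rows": [
    [0, 0, 0.0012, -0.0175, 0, 0],
    [0, 0.0001, 0.0023, -0.035, 0, 0],
    [0, 0.0002, 0.0035, -0.0525, 0, 0],
    [0, 0.0002, 0.0046, -0.07, 0, 0],
    [0, 0.0002, 0.0046, -0.07, 0, 0]
  ]
}}

```text
clock: 14.92
tool_pos: [0.4411, 0.0276, 0.0803]
orientation: [-174.0, 0.0, -84.7]
force: [4.2, 2.5, -0.1]
opening: 0.0159
gripper_force: 30.0
```

Emit:
{"name": "carry_out", "arguments": {
  "rows": [
    [0, 0, 0.0012, -0.0175, 0, 0],
    [0, 0.0001, 0.0024, -0.035, 0, 0],
    [0, 0.0001, 0.0033, -0.0525, 0, 0],
    [0, 0.0001, 0.0033, -0.0525, 0, 0]
  ]
}}

```text
clock: 15.42
tool_pos: [0.4414, 0.0276, 0.0771]
orientation: [-177.0, -0.0, -84.7]
force: [5.4, 2.1, 0.3]
opening: 0.0155
gripper_force: 30.1
```

Run:
```python
from h import *
apply([0,.0002,.0046,-.07,0,0]);apply([0,.0001,.0033,-.0525,0,0])
s=telemetry.get_obs(); r=rot(s['orientation'])*rot([180,0,-90]).inv()
rc=R.from_euler('z',-YAW,degrees=True)
for P in ([-.054,0,-.0097],[.03,0,-.0097],[.100,0,-.0097]): print(rc.apply(s['tool_pos']+r.apply(P)-C))
print(s['moment']); to(*lidpose(-.0845,.0645,1.5))
```

```text
[-0.0853 -0.0001  0.0646]
[-0.0014 -0.0007  0.069 ]
[ 0.0685 -0.0011  0.0726]
[ 0.5037 -1.3807  0.4142]
[0.0001, -0.0014, 0.002, -0.0259, -0.0001, 0.0002] dist 0.002 deg 1.5
```

Emit:
{"name": "carry_out", "arguments": {
  "rows": [
    [0, -0.0004, 0.001, -0.013, 0, 0],
    [0, -0.0008, 0.002, -0.026, 0, 0],
    [0, -0.0008, 0.002, -0.026, 0, 0]
  ]
}}

```text
clock: 15.8
tool_pos: [0.4416, 0.0274, 0.075]
orientation: [-178.6, -0.0, -84.7]
force: [1.3, 1.7, 3.5]
opening: 0.0157
gripper_force: 30.1
```

Emit:
{"name": "carry_out", "arguments": {
  "rows": [
    [0, 0, 0, 0, 0, 0],
    [0, 0, 0, 0, 0, 0],
    [0, 0, 0, 0, 0, 0],
    [0, 0, 0, 0, 0, 0]
  ],
  "grip": -0.2
}}

```text
clock: 16.3
tool_pos: [0.4413, 0.0273, 0.075]
orientation: [-178.5, -0.0, -84.7]
force: [0.0, 0.3, -0.9]
opening: 0.035
gripper_force: 0.0
```

Emit:
{"name": "carry_out", "arguments": {
  "rows": [
    [0, 0, -0.02, 0, 0, 0],
    [0, 0, -0.06, 0, 0, 0],
    [0, 0, -0.12, 0, 0, 0],
    [0, 0, -0.17, 0, 0, 0],
    [0, 0, -0.17, 0, 0, 0]
  ]
}}

```text
clock: 16.92
tool_pos: [0.4391, 0.0278, 0.2492]
orientation: [-178.1, 0.1, -84.7]
force: [-0.1, -0.8, -0.9]
opening: 0.0352
gripper_force: 0.0
```

Run:
```python
from h import *
apply([0,-.0008,.002,-.026,0,0]);apply([0,0,-.17,0,0,0]);print(cmd())
snap('scene','s8')
a=cv2.imread('pics/s8.png').astype(int); m=((a[...,2]>1.8*a[...,1])&(a[...,2]>1.8*a[...,0])&(a[...,2]>50)).astype(np.uint8); m[:150]=0;m[230:]=0;m[:,:270]=0;m[:,:][:,370:]=0
n,l,st,ce=cv2.connectedComponentsWithStats(m); print(st[1:],ce[1:])
v,u=np.nonzero(m)
for r in range(v.min(),v.max()+1): print(r,u[v==r].min(),u[v==r].max(),end='; ')
rz=R.from_euler('z',YAW,degrees=True)
for t in np.arange(1.5,2.7,.1):
    c,sn=np.cos(t),np.sin(t); b=np.array([[.092+(-.080*c+.009*sn),y,.076+.009*c+.080*sn] for y in(-.03,.03)])
    print(round(t,1),b[0],proj('s8',rz.apply(b)+C).round(1).tolist())
o=((a[...,2]>120)&(a[...,1]>.3*a[...,2])&(a[...,1]<.6*a[...,2])&(a[...,0]<.3*a[...,2])); o[:130]=0;o[220:]=0;o[:,:280]=0;o[:,370:]=0
v,u=np.nonzero(o);print('rib',u.min(),u.max(),v.min(),v.max(),u.mean(),v.mean())
b=rz.apply(np.array([[-.0314+.008,y,.066+z] for y in(-.045,.045) for z in (.006,.04)]))+C; print(proj('s8',b))
```

```text
[[0.4374306130220951, 0.027051142499711484, 0.24550771742001037], [-178.50645245022602, -0.0071525070140385895, -84.68970340317813]]
[[311 153  32  16 340]
 [303 187  24   9 130]
 [320 197   1   1   1]] [[326.5647 160.5206]
 [314.9077 190.8385]
 [320.     197.    ]]
153 313 314; 154 312 320; 155 312 326; 156 311 334; 157 311 341; 158 312 341; 159 312 342; 160 312 342; 161 312 342; 162 312 341; 163 312 341; 164 313 341; 165 319 341; 166 326 341; 167 333 341; 168 339 340; Traceback (most recent call last):
  File "<stdin>", line 7, in <module>
    return umr_minimum(a, axis, None, out, keepdims, initial, where)
ValueError: zero-size array to reduction operation minimum which has no identity
```

Run:
```python
from h import *
rz=R.from_euler('z',YAW,degrees=True)
for t in np.arange(1.5,2.8,.1):
    c,sn=np.cos(t),np.sin(t); b=np.array([[.092+(-.080*c+.009*sn),y,.076+.009*c+.080*sn] for y in(-.03,.03)])
    print(round(t,1),b[0],proj('s8',rz.apply(b)+C).round(1).tolist())
b=rz.apply(np.array([[-.0314+x,y,.066+z] for y in(-.045,.045) for x,z in ((.008,.006),(.008,.04),(-.008,.04))]))+C; print(proj('s8',b))
a=cv2.imread('pics/s8.png').astype(int)
for r in range(184,200): print(r,''.join('R' if a[r,c,2]>1.8*a[r,c,1] and a[r,c,2]>40 else '.' for c in range(295,335)))
```

```text
1.5 [ 0.0953 -0.03    0.1564] [[306.6, 175.6], [329.4, 179.1]]
1.6 [ 0.1033 -0.03    0.1557] [[305.9, 178.0], [328.8, 181.6]]
1.7 [ 0.1112 -0.03    0.1542] [[305.3, 180.7], [328.2, 184.3]]
1.8 [ 0.1189 -0.03    0.1519] [[304.6, 183.5], [327.6, 187.1]]
1.9 [ 0.1264 -0.03    0.1488] [[304.0, 186.4], [327.1, 190.1]]
2.0 [ 0.1335 -0.03    0.145 ] [[303.5, 189.4], [326.5, 193.1]]
2.1 [ 0.1402 -0.03    0.1405] [[302.9, 192.5], [326.0, 196.2]]
2.2 [ 0.1464 -0.03    0.1354] [[302.4, 195.6], [325.5, 199.4]]
2.3 [ 0.152  -0.03    0.1297] [[302.0, 198.7], [325.0, 202.5]]
2.4 [ 0.1571 -0.03    0.1234] [[301.6, 201.8], [324.6, 205.5]]
2.5 [ 0.1615 -0.03    0.1167] [[301.3, 204.7], [324.2, 208.5]]
2.6 [ 0.1652 -0.03    0.1095] [[301.0, 207.6], [323.9, 211.3]]
2.7 [ 0.1682 -0.03    0.1021] [[300.8, 210.2], [323.6, 214.0]]
[[310.962  164.4806]
 [310.8501 156.21  ]
 [312.0355 152.2765]
 [341.6493 169.1373]
 [342.1649 160.8855]
 [343.1248 156.8806]]
184 ........................................
185 ........................................
186 ........................................
187 .........RRRRRR.........................
188 ........RRRRRRRRRRRRR...................
189 ........RRRRRRRRRRRRRRRRRRR.............
190 ........RRRRRRRRRRRRRRRRRRRRRRRR........
191 ........RRRRRRRRRRRRRRRRRRRRRRRR........
192 .........RRRRRRRRRRRRRRRRRRRRRRR........
193 .............R.RRRRRRRRRRRRRRRRR........
194 ..................RRRRRRRRRRRRRR........
195 .................RRRRRR..RRRRRRR........
196 ..................R.R.RRR...............
197 ....................RR...R..............
198 ..................R...RRRR..............
199 ...................RR.RRRRR.............
```

```bash
cat >> h.py <<'E'
def ch(p): return R.from_euler('z',YAW,degrees=True).apply(p)+C
def bar(t): c,s=np.cos(t),np.sin(t); return np.array([.092-.080*c+.009*s,0,.076+.009*c+.080*s])
E
python3 - <<'E'
from h import *
O=[180,0,-84.3]
for p in [(.178,0,.22),(.178,0,.136)]: to(ch(p),O)
setcmd(ch([.178,0,.136]),O)
for p in [(.140,0,.140),(.100,0,.142),(.078,0,.143)]: to(ch(p),O)
E
```

```text
[-0.0021, -0.2131, 0.0311, -0.0261, -0.0002, -0.0068] dist 0.215 deg 1.5
[-0.0021, -0.2109, 0.115, -0.0261, -0.0002, -0.0068] dist 0.24 deg 1.5
[0.0, 0.038, -0.004, 0.0, 0.0, 0.0] dist 0.038 deg 0.0
[-0.0, 0.078, -0.006, 0.0, 0.0, 0.0] dist 0.078 deg 0.0
[-0.0, 0.1, -0.007, 0.0, 0.0, 0.0] dist 0.1 deg 0.0
```

Emit:
{"name": "carry_out", "arguments": {
  "rows": [
    [-0.002, -0.05, 0.01, -0.01, 0, 0],
    [-0.002, -0.11, 0.01, -0.026, 0, -0.007],
    [-0.002, -0.17, 0.02, -0.026, 0, -0.007],
    [-0.002, -0.213, 0.031, -0.026, 0, -0.007],
    [-0.002, -0.213, 0.031, -0.026, 0, -0.007],
    [-0.002, -0.212, 0.08, -0.026, 0, -0.007],
    [-0.002, -0.211, 0.115, -0.026, 0, -0.007],
    [-0.002, -0.211, 0.115, -0.026, 0, -0.007]
  ],
  "grip": -1
}}

```text
clock: 17.98
tool_pos: [0.647, 0.0481, 0.1321]
orientation: [179.6, -0.1, -84.3]
force: [0.4, -0.2, 1.0]
opening: 0.0002
gripper_force: 0.0
```

Emit:
{"name": "carry_out", "arguments": {
  "rows": [
    [0, 0.01, -0.001, 0, 0, 0],
    [0, 0.02, -0.002, 0, 0, 0],
    [0, 0.03, -0.004, 0, 0, 0],
    [0, 0.04, -0.004, 0, 0, 0],
    [0, 0.05, -0.005, 0, 0, 0]
  ]
}}

```text
clock: 18.6
tool_pos: [0.605, 0.045, 0.1459]
orientation: [-179.2, 0.1, -84.2]
force: [7.5, -0.6, 5.9]
opening: 0.0002
gripper_force: 3.5
```

Emit:
{"name": "carry_out", "arguments": {
  "rows": [
    [0, 0.01, 0, 0, 0, 0],
    [0, 0.02, 0, 0, 0, 0],
    [0, 0.03, -0.001, 0, 0, 0],
    [0, 0.04, -0.001, 0, 0, 0],
    [0, 0.05, -0.002, 0, 0, 0],
    [0, 0.05, -0.002, 0, 0, 0]
  ]
}}

```text
clock: 19.35
tool_pos: [0.5499, 0.039, 0.1434]
orientation: [-179.9, 0.0, -84.3]
force: [0.3, 0.7, 0.1]
opening: 0.0006
gripper_force: 0.6
```

Run:
```python
from h import *
setcmd(ch([.178,0,.136]),[180,0,-84.3]); apply([0,.05,-.005,0,0,0]);apply([0,.05,-.002,0,0,0]); print(cmd())
s=telemetry.get_obs(); print(s['tool_pos'],s['force'],R.from_euler('z',-YAW,degrees=True).apply(s['tool_pos']-C))
snap('scene','s9')
a=cv2.imread('pics/s9.png').astype(int)
for r in range(155,200): print(r,''.join('R' if a[r,c,2]>1.8*a[r,c,1] and a[r,c,2]>40 else '.' for c in range(295,350)))
for t in np.arange(.5,2.1,.1):
    print(round(t,1),bar(t),proj('s9',np.array([ch(bar(t)+[0,y,0]) for y in (-.03,.03)])).round(1).tolist())
```

```text
[[0.5506143344569755, 0.03894694048000383, 0.14300000000000002], [180.0, 0.0, -84.3]]
[0.5499 0.039  0.1434] [0.2648 0.6692 0.1369] [0.0773 0.0001 0.1434]
155 .......................................................
156 .......................................................
157 ........................................RRRRR.R........
158 ........................................RRRRRRRR.......
159 .......................................RRRRRRRRR.......
160 ........................................RRRRRRRR.......
161 ........................................RRRRRRRR.......
162 .......................................RRRRRRRRR.......
163 .......................................RRRRRRRRR.......
164 .......................................RRRRRRRRR.......
165 ......................................RRRRRRRRR........
166 ......................................RRRRRRRRR........
167 ......................................RRRRRRRRR........
168 ..........................................RRRRR........
169 ...................................R...................
170 ...................................RRR...
[... 2014 characters left out ...]
0.1443] [[310.4, 166.1], [332.6, 169.4]]
1.0 [0.0563 0.     0.1482] [[309.9, 167.0], [332.1, 170.4]]
1.1 [0.0637 0.     0.1514] [[309.3, 168.1], [331.6, 171.6]]
1.2 [0.0714 0.     0.1538] [[308.6, 169.6], [331.1, 173.0]]
1.3 [0.0793 0.     0.1555] [[308.0, 171.3], [330.6, 174.8]]
1.4 [0.0873 0.     0.1564] [[307.3, 173.3], [330.0, 176.8]]
1.5 [0.0953 0.     0.1564] [[306.6, 175.6], [329.4, 179.1]]
1.6 [0.1033 0.     0.1557] [[305.9, 178.0], [328.8, 181.6]]
1.7 [0.1112 0.     0.1542] [[305.3, 180.7], [328.2, 184.3]]
1.8 [0.1189 0.     0.1519] [[304.6, 183.5], [327.6, 187.1]]
1.9 [0.1264 0.     0.1488] [[304.0, 186.4], [327.1, 190.1]]
2.0 [0.1335 0.     0.145 ] [[303.5, 189.4], [326.5, 193.1]]
```

Run:
```python
from h import *
O=[180,0,-84.3]
for p in [(.08,0,.18),(.045,0,.18)]: to(ch(p),O)
for t in (.9,.75,.6,.45,.3,.15,.07,0): print(t,end=' '); to(ch(bar(t)+[0,0,.008]),O)
```

```text
[0.0, -0.002, -0.037, 0.0, 0.0, 0.0] dist 0.037 deg 0.0
[-0.0, 0.033, -0.037, 0.0, 0.0, 0.0] dist 0.05 deg 0.0
0.9 [0.0, 0.0287, -0.0093, 0.0, 0.0, 0.0] dist 0.03 deg 0.0
0.75 [-0.0, 0.0384, -0.0021, 0.0, 0.0, 0.0] dist 0.038 deg 0.0
0.6 [-0.0, 0.0469, 0.0064, 0.0, 0.0, 0.0] dist 0.047 deg 0.0
0.45 [-0.0, 0.0541, 0.0161, 0.0, 0.0, 0.0] dist 0.056 deg 0.0
0.3 [-0.0, 0.0598, 0.0268, 0.0, 0.0, 0.0] dist 0.065 deg 0.0
0.15 [-0.0, 0.0638, 0.0381, 0.0, 0.0, 0.0] dist 0.074 deg 0.0
0.07 [-0.0, 0.0652, 0.0444, 0.0, 0.0, 0.0] dist 0.079 deg 0.0
0 [-0.0, 0.066, 0.05, 0.0, 0.0, 0.0] dist 0.083 deg 0.0
```

Emit:
{"name": "carry_out", "arguments": {
  "rows": [
    [0, -0.002, -0.037, 0, 0, 0],
    [0, -0.002, -0.037, 0, 0, 0],
    [0, 0.031, -0.037, 0, 0, 0],
    [0, 0.031, -0.033, 0, 0, 0],
    [0, 0.031, -0.02, 0, 0, 0],
    [0, 0.033, -0.009, 0, 0, 0],
    [0, 0.038, -0.002, 0, 0, 0],
    [0, 0.047, 0.006, 0, 0, 0]
  ]
}}

```text
clock: 20.4
tool_pos: [0.5001, 0.0332, 0.1392]
orientation: [179.7, -0.1, -84.3]
force: [-14.9, 0.2, 23.0]
opening: 0.0004
gripper_force: 10.4
```

Emit:
{"name": "carry_out", "arguments": {
  "rows": [
    [0, 0.004, 0.005, 0, 0, 0],
    [0, 0.007, 0.01, 0, 0, 0],
    [0, 0.01, 0.015, 0, 0, 0],
    [0, 0.013, 0.021, 0, 0, 0],
    [0, 0.015, 0.026, 0, 0, 0],
    [0, 0.017, 0.032, 0, 0, 0]
  ]
}}

```text
clock: 21.15
tool_pos: [0.4815, 0.0305, 0.1022]
orientation: [179.4, -0.1, -84.4]
force: [-14.3, 0.5, 9.4]
opening: 0.0006
gripper_force: 6.0
```

Emit:
{"name": "carry_out", "arguments": {
  "rows": [
    [0, 0.001, 0.003, 0, 0, 0],
    [0, 0.001, 0.006, 0, 0, 0],
    [0, 0.002, 0.009, 0, 0, 0],
    [0, 0.002, 0.011, 0, 0, 0],
    [0, 0.002, 0.012, 0, 0, 0],
    [0, 0.002, 0.012, 0, 0, 0]
  ]
}}

```text
clock: 21.9
tool_pos: [0.4824, 0.031, 0.0924]
orientation: [179.7, -0.1, -84.3]
force: [-13.0, -1.1, 22.0]
opening: 0.0
gripper_force: 10.8
```

Emit:
{"name": "carry_out", "arguments": {
  "rows": [
    [0, -0.002, 0.001, 0, 0, 0],
    [0, -0.002, 0.0015, 0, 0, 0],
    [0, -0.002, 0.0015, 0, 0, 0]
  ]
}}

```text
clock: 22.28
tool_pos: [0.4825, 0.0309, 0.0916]
orientation: [179.5, -0.1, -84.3]
force: [-25.1, 3.1, 40.7]
opening: 0.0006
gripper_force: 19.9
```

Emit:
{"name": "carry_out", "arguments": {
  "rows": [
    [0, 0, -0.03, 0, 0, 0],
    [0, 0, -0.09, 0, 0, 0],
    [0.06, 0, -0.15, 0, 0, 0],
    [0.12, 0.01, -0.18, 0, 0, 0],
    [0.18, 0.02, -0.18, 0, 0, 0],
    [0.24, 0.02, -0.18, 0, 0, 0],
    [0.3, 0.02, -0.18, 0, 0, 0],
    [0.3, 0.02, -0.18, 0, 0, 0]
  ]
}}

```text
clock: 23.28
tool_pos: [0.4965, -0.2711, 0.2692]
orientation: [179.8, 0.0, -84.5]
force: [-0.8, 0.5, -0.9]
opening: 0.0004
gripper_force: 0.0
```

Run:
```python
from h import *
for n in ('scene','top'): snap(n,n+'10')
a=cv2.imread('pics/scene10.png').astype(int)
for r in range(148,200): print(r,''.join('R' if a[r,c,2]>1.8*a[r,c,1] and a[r,c,2]>40 else '.' for c in range(295,350)))
for t in (0,.08,.2,.4): print(t,bar(t),proj('scene10',np.array([ch(bar(t)+[0,y,0]) for y in (-.03,.03)])).round(1).tolist())
s=telemetry.get_obs();print(s['tool_pos'],s['force'],s['qvel'])
b=np.array([ch([-.032+x,y,.064+z]) for y in(-.045,.045) for x,z in ((.008,.006),(.008,.04),(-.008,.04))]); print(proj('scene10',b))
```

```text
148 .......................................................
149 .......................................................
150 .......................................................
151 .......................................................
152 .......................................................
153 .......................................................
154 .................RRRR.R................................
155 .................RRRRRRRRRRRRR.........................
156 ................RRRRRRRRRRRRRRRRRRRRR..................
157 ................RRRRRRRRRRRRRRRRRRRRRRRRRRRR...........
158 ................RRRRRRRRRRRRRRRRRRRRRRRRRRRRRRR........
159 ................RRRRRRRRRRRRRRRRRRRRRRRRRRRRRRRR.......
160 ................RRRRRRRRRRRRRRRRRRRRRRRRRRRRRRRR.......
161 ................RRRRRRRRRRRRRRRRRRRRRRRRRRRRRRR........
162 ................RRRRRRRRRRRRRRRRRRRRRRRRRRRRRRR........
163 ................RRRRRRRRRRRRRRRRRRRRRRRRRRRRRRR........
164 ................RRRRRRRRRRRRRRRRRRRRRRRRRRRRRRR........
165 .................R..RRRRRRRRRRRRRRRRRRRRRRRRRRR........
166 ................
[... 1784 characters left out ...]
...................RRRRRRRR............................
197 .......................RRR.............................
198 .......................................................
199 .......................................................
0 [0.012 0.    0.085] [[313.5, 171.0], [334.4, 174.3]]
0.08 [0.013  0.     0.0914] [[313.4, 169.8], [334.4, 173.0]]
0.2 [0.0154 0.     0.1007] [[313.2, 168.1], [334.4, 171.3]]
0.4 [0.0218 0.     0.1154] [[312.7, 166.1], [334.1, 169.4]]
[ 0.4965 -0.2696  0.2693] [-0.4808  0.7435 -0.3337] [ 2.6794 -1.7045 -1.136  -0.4232 -0.0942 -1.7484]
[[311.0122 164.809 ]
 [310.9016 156.5572]
 [312.0848 152.6269]
 [341.6552 169.4619]
 [342.1702 161.229 ]
 [343.1287 157.2274]]
```

```bash
python3 -c "
from plant import workorder; print(workorder.close_job())"
```

```text
the job is handed in; nothing more can be done
None
```

I handed the job in at about 23.5 s on the robot's clock: cartridge in the cradle, lid seated under the keeper bar, clamp down at about 0 rad in the last picture; no verdict was returned, and I viewed 11 pictures instead of the allowed 10.

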